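# Return the rotating specimen stage to zero

## Task

Zero the round rotating stage on the lab bench: with a fingertip, gently push the black dial round (it has two upright posts for this; push, do not pinch) until the long white zero mark on the dial lines up with the long black line on the fixed vernier plate, then leave it there and move clear. Do not touch the glass slide clipped in the middle, and leave the bottle, the objective and the slide box where they stand.

Things in the scene. Friction and masses are not known exactly. Their poses are not given: they have to be found in the camera images.
- stage: Fixed base of the rotating stage, screwed down: a round foot 196 mm across, painted grey, stepped, up to 20 mm high. Origin: centre of its underside, on the bench and on the dial's axis; z up. The vernier plate (white, 28 mm radially by 44 mm wide, top at 29.5 mm, just outside the dial's rim) is on its -x side; a slack steel clamp screw sticks out 110 mm from the axis on its +x side at 15 mm height and needs no touching.
- dial: The turning dial: a black disc 148 mm across, 9 mm thick with a knurled rim, its top 30 mm above the bench, white degree lines every 10 degrees. Same origin as stage (on the axis, at bench height); z up, it turns endlessly about z either way, with no stops. Its own -x axis points along the zero mark, so it is set when its axes agree with those of stage. Moderately stiff (about 0.06 N m, 1 to 2 N at a post); it stays where it is left and does not coast.
- slide: Glass thin section, 27 by 46 by 1.5 mm, lying on the middle of the dial (turns with it), held by two low dark spring clips whose screw heads (9 mm wide, 5 mm tall) stand 49 mm from the axis on the dial's +x side. Origin: centre of its underside. Not to be touched.
- zero_mark (a point): Point on the dial's zero mark, 68 mm from the axis, at the dial's top face (30 mm high). The mark is the one long wide white radial line, 4 mm by 26 mm, that runs in from the rim; the other white lines are 0.8 mm wide and at most 8 mm long.
- target_line (a point): Point on the long black line of the vernier plate, 80 mm from the axis, 30 mm high, in the middle of the plate. The line is 4 mm wide and 26 mm long, radial; three thin short lines stand on each side of it.
- post_a (a point): Centre of the top of one of the two knurled steel finger posts that stand upright on the dial: 12 mm diameter, 23 mm tall, top 53 mm above the bench, 58 mm from the axis, on the dial's own +y side (a quarter turn from the zero mark).
- post_b (a point): Centre of the top of the other, equal finger post, on the dial's own -y side, opposite the first.
- oil_bottle: Bystander: amber glass dropper bottle with black cap, 28 mm diameter, 62 mm tall, standing loose. Origin: centre of its underside.
- objective: Bystander: spare steel microscope objective, 27 mm diameter, 44 mm tall, standing loose on its thread. Origin: centre of its underside.
- slide_box: Bystander: loose plastic slide box, grey with white lid, 56 by 86 by 33 mm (its x, y, z). Origin: centre of its underside.
Mind the look-alikes: they are no part of the job. Several things have the shape of the stage; the one meant has the colours described above.

How it is judged:
At the end, for the whole second after the job is handed in: The zero mark's outer end lies within 3.5 mm sideways (3 degrees) of the vernier plate's long line, the dial is still, and the bottle, objective and slide box stand upright within 10 mm of where they began (y of zero_mark in the frame of stage between -0.0035 and 0.0035 m and x of zero_mark in the frame of stage below -0.05 m and angular speed of dial below 0.03 rad/s and distance of each of oil_bottle, objective, slide_box from where it was at the start of the episode below 0.01 m and angle between each of oil_bottle, objective, slide_box's own z axis and vertical below 0.1 rad); the robot touches nothing.
It fails at once if a post or the dial is squeezed or pushed hard (over 20 N) (contact force between the fingers and dial above 20 N).
It fails at once if the glass slide is touched (over 0.5 N) (contact force between any of the fingers, the arm and slide above 0.5 N).
It fails at once if a bystander is lifted, knocked over or moved more than 15 mm (distance of any of oil_bottle, objective, slide_box from where it was at the start of the episode above 0.015 m or angle between any of oil_bottle, objective, slide_box's own z axis and vertical above 0.25 rad).
It also fails if it takes over 64 s, if anything falls off the work surface, if the arm or the gripper's body presses on something with over 40 N, if the wrist force passes 120 N, or if a joint passes its speed limit or range.

## Robot

A 7-joint arm with a two-finger parallel gripper is mounted at the origin on the work surface. World frame = base frame: x ahead of the robot, y to its left, z up, the work surface at z = 0. Lengths are in m, angles in rad, forces in N, time in s.
With the tool pointing down it reaches from about 0.4 to 0.875 m from the base axis. Payload 19.3 kg.
Tool frame: the origin (TCP) lies midway between the tips of the shut fingers; the grasp point (between the pads) lies 19 mm behind it; x points along the fingers, y is the direction in which the jaws open and shut, and the axes are right-handed (so a half turn about x gives the same grasp; the last joint's range is limited). The gripper opens to 85 mm and grips with 20 to 120 N. Pads are 22 mm wide; open, the fingers measure 114 mm over their backs; the gripper's body (76 mm by 85 mm) begins 54 mm behind the grasp point. The pads swing forward as they close: fully open they stand 13 mm farther back than shut.
Start: joints at [1.113, 0.521, -0.036, 1.599, 0.021, 1.021, -0.113], TCP at [0.236, -0.579, 0.231] pointing down, gripper open.
Joint ranges: [-2.91, 2.91], [-0.3, 2.13], [-1.5, 1.42], [0.17, 2.43], [-1.26, 4.41], [0.16, 1.93], [-2.52, 2.52]. Speed limits (rad/s): [1.89, 1.89, 2.39, 2.39, 3.01, 3.01, 3.01].

## Interface

Orientations are given as [roll, pitch, yaw] about the fixed x, y, z axes, in that order (R = Rz(yaw) Ry(pitch) Rx(roll)).
In Python, from workcell import bot gives the robot as it stands. The module is installed in compiled form; this text tells all that it offers.
- The arm moves only by the tool servo_tool, never from a script. Its argument "targets" is a list of rows, each an object of numbers: "x", "y", "z": the shift along the tool's x, y, z as a fraction of full scale; "wx", "wy", "wz": the turn, a rotation vector about the tool's x, y, z as a fraction of full scale. A call has 1 to 12 rows; each row is the pose to reach, as a shift and turn from the pose measured when the call began, along the tool's axes at that moment, turning the shorter way round; what a row does not reach only later rows make up. Full scale, the value 1, is 40 cm for a shift and 360 degrees for a turn. A row lasts 1/8 s, in which the tool goes at most 62.5 mm and 10.7 degrees, less where a joint would pass 70% of its speed; a pose out of reach is approached as far as the arm can. A call with a number of a shift or a turn outside -1 to 1 is refused whole. A call with a gripper value outside its range is refused whole. "grip" is the gripper command: -1 is shut, 1 is fully open, values between are in proportion, set as the call begins (left out, the last holds). The fingers move at their own pace and stop on an object; "squeeze" is the grip in N (left out, the last holds). Time passes only in rows, so rows that repeat a pose let the fingers close. It gives the time, the measured TCP pose, the force and the opening at its end, in the units of the state.
- bot.observe(): the state, without advancing time (a new reading comes with each control period).
- bot.grab_frame(name): name is "scene" or "top" or "wrist"; returns (picture, depth): 400x640x3 uint8, red, green, blue; 400x640 float32, m along the optical axis (not along the pixel's ray), 0 where there is no reading.
- bot.get_calibration(name): a dict with "intrinsics" (3x3 intrinsics, pixels), "R" (3x3) and "t" (3): a world point X has camera coordinates R X + t. Camera axes: x right, y down, z forward; pixel columns grow to the right and rows downward; lengths in m; the calibration is good to about 2 mm. A picture is of the moment at which its call begins: read the wrist's pose just before it. get_calibration takes no time and is no camera call; for the wrist camera it gives the pose at the moment of the call.
- bot.job_done(): hands the job in, once; it reports no verdict.
Trained networks look in the newest picture that a camera, given by its name, has taken for a name from the list of things; names that differ only in an ending like _2 or _b are one class to them, and where a whole thing is asked for, a point or a joint stands for the part that bears it (a point fixed in the world has none). Each returns a list of dicts, best first, with "confidence" (0 to 1); they miss things now and then, are a little off and sometimes report something else, mostly with a low value. They report only what shows in the picture. A call takes as long as a camera call. They do not tell look-alikes from the thing itself.
- bot.trace(camera, target): "mask" (400x640 bool, what is visible of it) and "pixel" ([column, row] in pixels, amid what is visible of it).
The state is a dict: "clock": time; "qpos": joint angles; "qd": joint speeds; "joint_efforts": joint torques, N m; "position": TCP position; "tool_rot": TCP orientation; "force": force on the tool from outside, world axes, zero at the start; "moment": the same for the moment, N m; "grip_width": finger opening in m.
Only numpy, scipy, OpenCV 4.12 (cv2) and the standard library are available. Lean on these libraries where they do the work, as an engineer would, in place of code of your own. Each camera call takes 0.05 s, during which the arm holds its last target. There are 200 camera calls.

## Working session

There is one attempt and no reset: what is moved stays moved. The work goes in short steps, Python scripts to look and compute and a tool call to move; the robot and the scene stay as the last step left them, time stands still between calls to the robot, and variables do not carry over. Pictures are saved under pics/ and viewed, on a budget of 10 in all, crops included, one or two more only if the job needs it, and the job is handed in when it is done.

Besides the shell and the picture viewer there is one more tool, called after "Emit:" by a JSON object that holds its "method" and its "body". servo_tool: Moves the arm, as the interface text tells. Shift numbers are shares of 40 cm and turn numbers shares of 360 degrees, none past 1 either way. Its arguments: {"type":"object","properties":{"targets":{"type":"array"},"grip":{"type":"number"},"squeeze":{"type":"number"}},"required":["targets"]}

```bash
mkdir -p pics
cat > h.py <<'E'
from workcell import bot
import numpy as np, cv2
def save(n,im): cv2.imwrite('pics/'+n+'.png',im[:,:,::-1])
def w(cam,px,depth=None,z=None,c=None):
    c=c or bot.get_calibration(cam);K,R,t=c['intrinsics'],c['R'],c['t']
    r=np.linalg.inv(K)@np.array([px[0],px[1],1.])
    if z is None: return R.T@(r*depth-t)
    o=-R.T@t; d=R.T@r; return o+d*(z-o[2])/d[2]
def px(cam,X):
    c=bot.get_calibration(cam);p=c['intrinsics']@(c['R']@np.array(X)+c['t']);return p[:2]/p[2]
E
python3 - <<'E'
from h import *
o=bot.observe();print(o['clock'],o['position'],o['tool_rot'],o['grip_width'])
for cam in('top','scene'):
    im,d=bot.grab_frame(cam);save(cam+'0',im)
    for n in('stage','dial','zero_mark','target_line','post_a','oil_bottle','objective','slide_box'):
        for r in bot.trace(cam,n)[:4]:
            p=r['pixel'];q=d[int(p[1]),int(p[0])];print(cam,n,round(r['confidence'],2),np.round(p),np.round(w(cam,p,depth=q),3),r['mask'].sum())
E
```

```text
0.0 [ 0.23616889 -0.57831173  0.23074293] [-1.47814897  1.56969744  2.05120533] 0.08595115279252878
top stage 0.81 [375. 129.] [ 0.764 -0.095  0.031] 5859
top stage 0.73 [273. 248.] [0.504 0.132 0.034] 6406
top stage 0.7 [276. 244.] [0.511 0.126 0.032] 3720
top stage 0.65 [260. 120.] [0.786 0.162 0.033] 5732
top dial 0.91 [261. 117.] [0.794 0.159 0.035] 3446
top dial 0.85 [376. 129.] [ 0.765 -0.096  0.031] 3357
top dial 0.84 [275. 244.] [0.511 0.127 0.032] 3751
top dial 0.76 [441. 291.] [ 0.407 -0.223  0.034] 3935
top zero_mark 0.93 [376. 130.] [ 0.761 -0.097  0.031] 3527
top zero_mark 0.72 [438. 294.] [ 0.401 -0.217  0.035] 3983
top zero_mark 0.68 [272. 248.] [0.503 0.135 0.036] 3813
top zero_mark 0.61 [257. 115.] [0.799 0.168 0.032] 3414
top target_line 0.84 [260. 121.] [0.785 0.16  0.035] 5612
top target_line 0.79 [374. 132.] [ 0.756 -0.091  0.037] 5752
top target_line 0.75 [433. 294.] [ 0.401 -0.207  0.035] 6651
top target_line 0.66 [272. 244.] [0.512 0.134 0.031] 6280
top post_a 0.84 [259. 116.] [0.798 0.162 0.033] 3412
top post_a 0.79 [374. 128.] [ 0.765 -0.091  0.033] 3399
top
[... 798 characters left out ...]
target_line 0.81 [399. 292.] [0.81  0.155 0.029] 8963
scene target_line 0.63 [215. 136.] [ 0.426 -0.202  0.028] 4461
scene target_line 0.62 [362. 169.] [0.534 0.123 0.026] 5102
scene target_line 0.62 [255. 286.] [ 0.786 -0.098  0.03 ] 8915
scene post_a 0.95 [211. 132.] [ 0.413 -0.213  0.03 ] 2570
scene post_a 0.94 [365. 162.] [0.523 0.13  0.033] 2857
scene post_a 0.69 [402. 291.] [0.809 0.16  0.032] 5261
scene post_a 0.68 [302. 129.] [ 0.415 -0.003  0.03 ] 984
scene oil_bottle 0.59 [424. 203.] [0.632 0.237 0.033] 292
scene objective 0.64 [362. 162.] [0.521 0.125 0.032] 2939
scene objective 0.46 [294. 208.] [ 0.626 -0.026  0.028] 200
scene slide_box 0.88 [301. 130.] [ 0.418 -0.005  0.03 ] 942
```

View pics/top0.png

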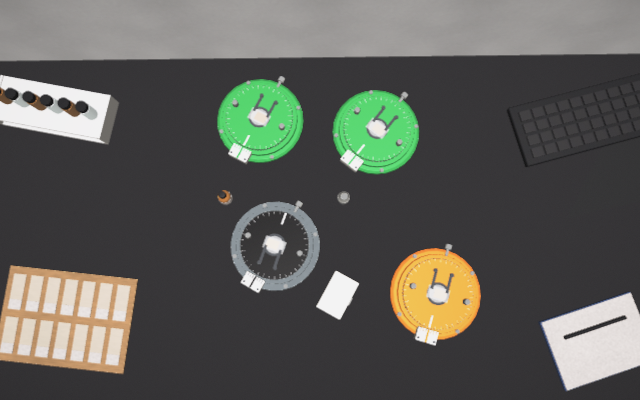

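Four stage-shaped things in the top view: green (260,120), green (375,130), yellow (435,294), and grey with a black dial (275,246). Only the last fits the colours. I'll confirm it with an enlarged, rectified crop.

```bash
cat >> h.py <<'E'
def rect(cam,im,cx,cy,h=.12,s=5000,z=.03):
    # rectified plane z; image col = (cy+h - y)*s, row=(cx+h-x)*s  (x up, y left)
    W=[(cx+h,cy+h),(cx+h,cy-h),(cx-h,cy-h),(cx-h,cy+h)]
    P=np.float32([px(cam,[a,b,z]) for a,b in W]);n=2*h*s
    M=cv2.getPerspectiveTransform(P,np.float32([[0,0],[n,0],[n,n],[0,n]]))
    return cv2.warpPerspective(im,M,(int(n),int(n)),flags=cv2.INTER_CUBIC)
E
python3 - <<'E'
from h import *
im,d=bot.grab_frame('top')
r=rect('top',im,.51,.127,s=2500);save('crop1',r)
m=[k for k in bot.trace('top','dial') if np.hypot(*(np.array(k['pixel'])-[275,245]))<12][0]['mask']
ys,xs=np.nonzero(m);c,_=cv2.minEnclosingCircle(np.float32(np.c_[xs,ys]));print(c,w('top',c,z=.03),_)
E
```

```text
(274.2995300292969, 244.44203186035156) [0.51103394 0.12961994 0.03      ] 35.0297737121582
```

View pics/crop1.png

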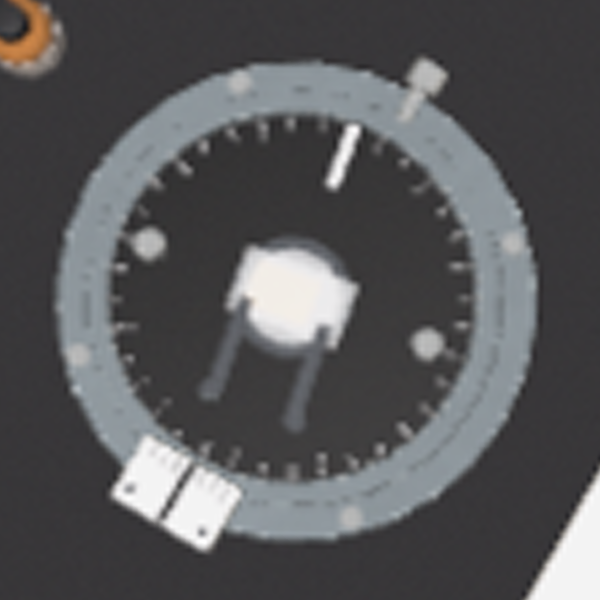

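Confirmed: the grey foot with the black dial at crop centre (291,297), which is world (0.511, 0.130). The zero mark is at (354,127), about -20° world. The vernier line, (191,467) to (163,519), is at about +150°. The posts are at (149,243), about 69°, and (427,344), about -109°. So the dial needs about +170° CCW. I'll work out the approach shift.

```bash
cat >> h.py <<'E'
from scipy.spatial.transform import Rotation as Ro
C=np.array([.511,.130])
def rows(pts):
    o=bot.observe();R=Ro.from_euler('xyz',o['tool_rot']).as_matrix()
    for p in pts: print(np.round(p,3),'->',np.round(R.T@(np.array(p)-o['position'])/.4,3))
def pol(a,r,z): return [C[0]+r*np.cos(np.radians(a)),C[1]+r*np.sin(np.radians(a)),z]
E
python3 - <<'E'
from h import *
o=bot.observe();print(np.round(Ro.from_euler('xyz',o['tool_rot']).as_matrix(),3),o['clock'])
rows([[.40,-.40,.23],[.45,-.25,.23],pol(40,.062,.2)])
c=bot.get_calibration('wrist');print(-c['R'].T@c['t'],c['R'][2])
E
```

```text
[[-0.     0.378 -0.926]
 [-0.    -0.926 -0.378]
 [-1.    -0.     0.   ]] 1.0
[ 0.4  -0.4   0.23] -> [ 0.003 -0.259 -0.548]
[ 0.45 -0.25  0.23] -> [ 0.003 -0.559 -0.805]
[0.558 0.17  0.2  ] -> [ 0.078 -1.428 -1.453]
[ 0.31157362 -0.54816549  0.37385808] [-0.29220328 -0.1204592  -0.9487396 ]
```

Emit:
{"method": "servo_tool", "body": {"targets": [{"y": -0.28,"z": -0.4},{"y": -0.56,"z": -0.8},{"y": -0.56,"z": -0.8},{"y": -0.56,"z": -0.8},{"y": -0.56,"z": -0.8},{"y": -0.56,"z": -0.8},{"y": -0.56,"z": -0.8},{"y": -0.56,"z": -0.8},{"y": -0.56,"z": -0.8}], "grip": -1}}

```text
$.targets[0]: bad value
```

Run:
```python
from h import *
o=bot.observe();print(o['qpos'],o['grip_width'],o['clock'])
rows([pol(40,.062,.23),[.44,.10,.23]])
```

```text
[ 1.11278573  0.52140231 -0.03629053  1.59946588  0.0212431   1.02112734
 -0.11280345] 0.08528528245152518 1.0
[0.558 0.17  0.23 ] -> [ 0.003 -1.428 -1.453]
[0.44 0.1  0.23] -> [ 0.003 -1.378 -1.113]
```

Emit:
{"method": "servo_tool", "body": {"targets": [{"x": 0,"y": -0.28,"z": -0.4,"wx": 0,"wy": 0,"wz": 0},{"x": 0,"y": -0.56,"z": -0.8,"wx": 0,"wy": 0,"wz": 0},{"x": 0,"y": -0.56,"z": -0.8,"wx": 0,"wy": 0,"wz": 0},{"x": 0,"y": -0.56,"z": -0.8,"wx": 0,"wy": 0,"wz": 0},{"x": 0,"y": -0.56,"z": -0.8,"wx": 0,"wy": 0,"wz": 0},{"x": 0,"y": -0.56,"z": -0.8,"wx": 0,"wy": 0,"wz": 0},{"x": 0,"y": -0.56,"z": -0.8,"wx": 0,"wy": 0,"wz": 0},{"x": 0,"y": -0.56,"z": -0.8,"wx": 0,"wy": 0,"wz": 0},{"x": 0,"y": -0.56,"z": -0.8,"wx": 0,"wy": 0,"wz": 0}], "grip": -1}}

```text
clock: 2.12
position: [0.4471, -0.2516, 0.2313]
tool_rot: [0.523, 1.57, -2.233]
force: [-0.7, -0.3, -0.4]
grip_width: 0.0001
```

Run:
```python
from h import *
o=bot.observe();print(o['qpos'],o['grip_width'],o['clock'])
rows([pol(40,.062,.23),[.44,.10,.23]])
```

```text
[ 0.51338634  0.34724032 -0.1487821   1.88634991  0.06452477  0.91271999
 -0.85102839] 6.241139644450817e-05 2.125
[0.558 0.17  0.23 ] -> [ 0.003 -0.871 -0.655]
[0.44 0.1  0.23] -> [ 0.003 -0.821 -0.315]
```

Emit:
{"method": "servo_tool", "body": {"targets": [{"x": 0,"y": -0.87,"z": -0.65,"wx": 0,"wy": 0,"wz": 0},{"x": 0,"y": -0.87,"z": -0.65,"wx": 0,"wy": 0,"wz": 0},{"x": 0,"y": -0.87,"z": -0.65,"wx": 0,"wy": 0,"wz": 0},{"x": 0,"y": -0.87,"z": -0.65,"wx": 0,"wy": 0,"wz": 0},{"x": 0,"y": -0.87,"z": -0.65,"wx": 0,"wy": 0,"wz": 0},{"x": 0,"y": -0.87,"z": -0.65,"wx": 0,"wy": 0,"wz": 0},{"x": 0,"y": -0.87,"z": -0.65,"wx": 0,"wy": 0,"wz": 0},{"x": 0,"y": -0.87,"z": -0.65,"wx": 0,"wy": 0,"wz": 0},{"x": 0,"y": -0.87,"z": -0.65,"wx": 0,"wy": 0,"wz": 0}]}}

```text
clock: 3.25
position: [0.5572, 0.1669, 0.2307]
tool_rot: [0.622, 1.569, -2.136]
force: [0.1, -0.1, 0.4]
grip_width: -0.0002
```

Run:
```python
from h import *
o=bot.observe();print(o['qpos'],o['position'],o['clock'])
im,d=bot.grab_frame('wrist')
save('w1',np.hstack([cv2.resize(im,(480,300)),cv2.resize(rect('wrist',im,.511,.13,s=1250),(300,300))]))
rows([pol(a,.06,z) for a,z in((42,.1),(42,.04),(45,.04),(50,.04))])
```

```text
[-0.19299334  0.46460539 -0.27946395  1.70724783  0.1492228   0.99190422
 -1.71303652] [0.55721652 0.16688049 0.23069878] 3.25
[0.556 0.17  0.1  ] -> [ 0.327 -0.01   0.   ]
[0.556 0.17  0.04 ] -> [ 0.477 -0.01  -0.   ]
[0.553 0.172 0.04 ] -> [ 0.477 -0.018  0.003]
[0.55  0.176 0.04 ] -> [ 0.477 -0.03   0.008]
```

View pics/w1.png

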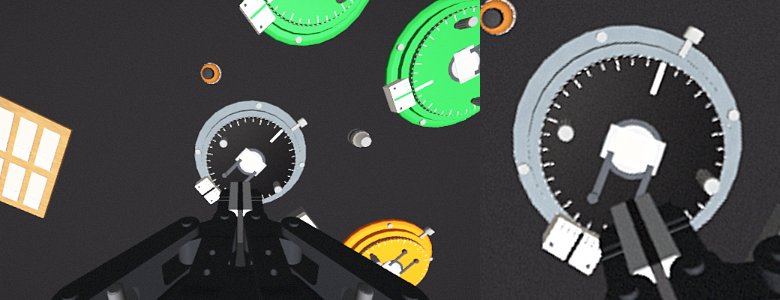

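Left panel: the grey stage is at (250,150) and the fingers at (240,195). Right panel (rectified): the post is at (565,132), with the tip above the dial. Descending behind post A.

Emit:
{"method": "servo_tool", "body": {"targets": [{"x": 0.15,"y": -0.01,"z": 0,"wx": 0,"wy": 0,"wz": 0},{"x": 0.3,"y": -0.01,"z": 0,"wx": 0,"wy": 0,"wz": 0},{"x": 0.38,"y": -0.01,"z": 0,"wx": 0,"wy": 0,"wz": 0},{"x": 0.43,"y": -0.01,"z": 0,"wx": 0,"wy": 0,"wz": 0},{"x": 0.46,"y": -0.01,"z": 0,"wx": 0,"wy": 0,"wz": 0},{"x": 0.477,"y": -0.01,"z": 0,"wx": 0,"wy": 0,"wz": 0},{"x": 0.477,"y": -0.01,"z": 0,"wx": 0,"wy": 0,"wz": 0}]}}

```text
clock: 4.18
position: [0.5558, 0.1696, 0.0403]
tool_rot: [0.947, 1.569, -1.812]
force: [-0.7, 0.1, 0.3]
grip_width: 0.0002
```

Run:
```python
from h import *
o=bot.observe();print(o['position'],o['force'],o['clock'])
rows([pol(a,.06,.04) for a in range(46,91,4)])
```

```text
[0.55582691 0.16960581 0.04033422] [-0.72104604  0.10884253  0.29888071] 4.175
[0.553 0.173 0.04 ] -> [ 0.001 -0.011  0.004]
[0.55  0.176 0.04 ] -> [ 0.001 -0.021  0.009]
[0.546 0.179 0.04 ] -> [ 0.001 -0.03   0.014]
[0.543 0.181 0.04 ] -> [ 0.001 -0.038  0.02 ]
[0.539 0.183 0.04 ] -> [ 0.001 -0.047  0.026]
[0.535 0.185 0.04 ] -> [ 0.001 -0.054  0.033]
[0.532 0.186 0.04 ] -> [ 0.001 -0.062  0.041]
[0.528 0.188 0.04 ] -> [ 0.001 -0.068  0.049]
[0.523 0.189 0.04 ] -> [ 0.001 -0.074  0.057]
[0.519 0.189 0.04 ] -> [ 0.001 -0.08   0.066]
[0.515 0.19  0.04 ] -> [ 0.001 -0.085  0.075]
[0.511 0.19  0.04 ] -> [ 0.001 -0.089  0.085]
```

Emit:
{"method": "servo_tool", "body": {"targets": [{"x": 0,"y": -0.011,"z": 0.004,"wx": 0,"wy": 0,"wz": 0},{"x": 0,"y": -0.021,"z": 0.009,"wx": 0,"wy": 0,"wz": 0},{"x": 0,"y": -0.03,"z": 0.014,"wx": 0,"wy": 0,"wz": 0},{"x": 0,"y": -0.038,"z": 0.02,"wx": 0,"wy": 0,"wz": 0},{"x": 0,"y": -0.047,"z": 0.026,"wx": 0,"wy": 0,"wz": 0},{"x": 0,"y": -0.054,"z": 0.033,"wx": 0,"wy": 0,"wz": 0},{"x": 0,"y": -0.062,"z": 0.041,"wx": 0,"wy": 0,"wz": 0},{"x": 0,"y": -0.068,"z": 0.049,"wx": 0,"wy": 0,"wz": 0},{"x": 0,"y": -0.074,"z": 0.057,"wx": 0,"wy": 0,"wz": 0},{"x": 0,"y": -0.08,"z": 0.066,"wx": 0,"wy": 0,"wz": 0},{"x": 0,"y": -0.085,"z": 0.075,"wx": 0,"wy": 0,"wz": 0},{"x": 0,"y": -0.089,"z": 0.085,"wx": 0,"wy": 0,"wz": 0}]}}

```text
clock: 5.68
position: [0.5107, 0.1899, 0.0403]
tool_rot: [1.008, 1.569, -1.751]
force: [1.3, -0.4, 0.1]
grip_width: -0.0002
```

Run:
```python
from h import *
o=bot.observe();print(o['position'],o['force'],o['clock'])
im,d=bot.grab_frame('wrist');a=rect('wrist',im,.511,.13,s=1600)
im,d=bot.grab_frame('top');b=rect('top',im,.511,.13,s=1600);save('p2',np.hstack([a,b]))
rows([pol(a,.06,.04) for a in range(95,151,5)])
```

```text
[0.51074218 0.18994957 0.04034709] [ 1.25421885 -0.35309179  0.08079326] 5.675
[0.506 0.19  0.04 ] -> [ 0.001 -0.004  0.011]
[0.501 0.189 0.04 ] -> [ 0.001 -0.007  0.024]
[0.495 0.188 0.04 ] -> [ 0.001 -0.009  0.036]
[0.49  0.186 0.04 ] -> [ 0.001 -0.01   0.049]
[0.486 0.184 0.04 ] -> [ 0.001 -0.01   0.063]
[0.481 0.182 0.04 ] -> [ 0.001 -0.009  0.076]
[0.477 0.179 0.04 ] -> [ 0.001 -0.007  0.088]
[0.472 0.176 0.04 ] -> [ 0.001 -0.003  0.101]
[0.469 0.172 0.04 ] -> [0.001 0.001 0.113]
[0.465 0.169 0.04 ] -> [0.001 0.007 0.125]
[0.462 0.164 0.04 ] -> [0.001 0.014 0.136]
[0.459 0.16  0.04 ] -> [0.001 0.021 0.147]
```

View pics/p2.png

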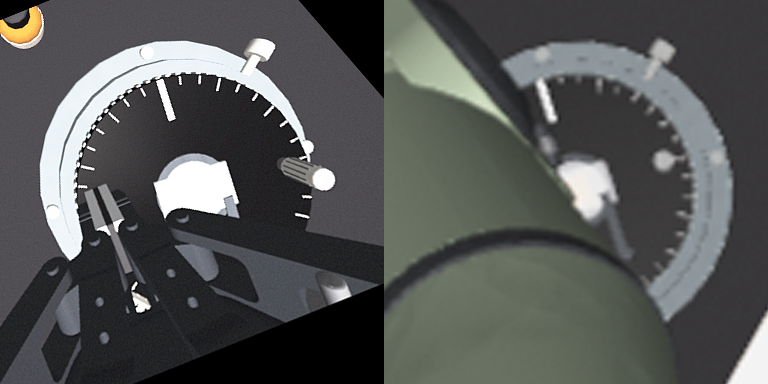

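Zero mark is at (162,80) in the left panel, about +15°, and the force is about 1.3 N. The post leads the finger by about 15°. Continuing the arc.

Emit:
{"method": "servo_tool", "body": {"targets": [{"x": 0,"y": -0.004,"z": 0.011,"wx": 0,"wy": 0,"wz": 0},{"x": 0,"y": -0.007,"z": 0.024,"wx": 0,"wy": 0,"wz": 0},{"x": 0,"y": -0.009,"z": 0.036,"wx": 0,"wy": 0,"wz": 0},{"x": 0,"y": -0.01,"z": 0.049,"wx": 0,"wy": 0,"wz": 0},{"x": 0,"y": -0.01,"z": 0.063,"wx": 0,"wy": 0,"wz": 0},{"x": 0,"y": -0.009,"z": 0.076,"wx": 0,"wy": 0,"wz": 0},{"x": 0,"y": -0.007,"z": 0.088,"wx": 0,"wy": 0,"wz": 0},{"x": 0,"y": -0.003,"z": 0.101,"wx": 0,"wy": 0,"wz": 0},{"x": 0,"y": 0.001,"z": 0.113,"wx": 0,"wy": 0,"wz": 0},{"x": 0,"y": 0.007,"z": 0.125,"wx": 0,"wy": 0,"wz": 0},{"x": 0,"y": 0.014,"z": 0.136,"wx": 0,"wy": 0,"wz": 0},{"x": 0,"y": 0.021,"z": 0.147,"wx": 0,"wy": 0,"wz": 0}]}}

```text
clock: 7.28
position: [0.4588, 0.1599, 0.0404]
tool_rot: [0.647, 1.569, -2.112]
force: [1.9, 1.4, -0.1]
grip_width: 0.0001
```

Run:
```python
from h import *
o=bot.observe();print(o['position'],o['force'],o['clock'],o['qpos'])
rows([pol(a,.06,.04) for a in range(155,206,5)])
```

```text
[0.45877942 0.15991319 0.04041185] [ 1.86679863  1.37690443 -0.06497737] 7.275 [-0.30578292  0.62374001 -0.20099969  2.08512985  0.26893436  0.4581679
 -1.89988708]
[0.457 0.155 0.04 ] -> [0.001 0.009 0.009]
[0.455 0.151 0.04 ] -> [0.001 0.018 0.018]
[0.453 0.146 0.04 ] -> [0.001 0.028 0.027]
[0.452 0.14  0.04 ] -> [0.001 0.039 0.034]
[0.451 0.135 0.04 ] -> [0.001 0.05  0.041]
[0.451 0.13  0.04 ] -> [0.001 0.062 0.046]
[0.451 0.125 0.04 ] -> [0.001 0.074 0.05 ]
[0.452 0.12  0.04 ] -> [0.001 0.087 0.054]
[0.453 0.114 0.04 ] -> [0.001 0.1   0.056]
[0.455 0.109 0.04 ] -> [0.001 0.113 0.057]
[0.457 0.105 0.04 ] -> [0.001 0.126 0.057]
```

Emit:
{"method": "servo_tool", "body": {"targets": [{"x": 0,"y": 0.009,"z": 0.009,"wx": 0,"wy": 0,"wz": 0},{"x": 0,"y": 0.018,"z": 0.018,"wx": 0,"wy": 0,"wz": 0},{"x": 0,"y": 0.028,"z": 0.027,"wx": 0,"wy": 0,"wz": 0},{"x": 0,"y": 0.039,"z": 0.034,"wx": 0,"wy": 0,"wz": 0},{"x": 0,"y": 0.05,"z": 0.041,"wx": 0,"wy": 0,"wz": 0},{"x": 0,"y": 0.062,"z": 0.046,"wx": 0,"wy": 0,"wz": 0},{"x": 0,"y": 0.074,"z": 0.05,"wx": 0,"wy": 0,"wz": 0},{"x": 0,"y": 0.087,"z": 0.054,"wx": 0,"wy": 0,"wz": 0},{"x": 0,"y": 0.1,"z": 0.056,"wx": 0,"wy": 0,"wz": 0},{"x": 0,"y": 0.113,"z": 0.057,"wx": 0,"wy": 0,"wz": 0}]}}

```text
clock: 8.52
position: [0.4546, 0.1092, 0.0405]
tool_rot: [0.657, 1.569, -2.101]
force: [-0.0, 1.6, -0.4]
grip_width: 0.0001
```

Run:
```python
from h import *
o=bot.observe();print(o['position'],o['force'],o['clock'],o['qpos'])
im,d=bot.grab_frame('wrist');a=rect('wrist',im,.511,.13,s=1600)
im,d=bot.grab_frame('scene');b=rect('scene',im,.511,.13,s=1600);save('p3',np.hstack([a,b]))
rows([pol(a,.06,.04) for a in range(202,230,2)])
```

```text
[0.45464499 0.10917028 0.04049178] [-0.00175581  1.63314019 -0.35415176] 8.525 [-0.20595511  0.60712469 -0.20519789  2.13086175  0.28502441  0.43023482
 -1.82328219]
[0.455 0.108 0.04 ] -> [ 0.001  0.003 -0.001]
[0.456 0.106 0.04 ] -> [ 0.001  0.009 -0.001]
[0.457 0.104 0.04 ] -> [ 0.001  0.014 -0.001]
[0.458 0.102 0.04 ] -> [ 0.001  0.019 -0.002]
[0.459 0.1   0.04 ] -> [ 0.001  0.024 -0.002]
[0.46  0.098 0.04 ] -> [ 0.001  0.029 -0.003]
[0.461 0.096 0.04 ] -> [ 0.001  0.034 -0.004]
[0.462 0.095 0.04 ] -> [ 0.001  0.04  -0.005]
[0.464 0.093 0.04 ] -> [ 0.001  0.045 -0.007]
[0.465 0.091 0.04 ] -> [ 0.001  0.05  -0.008]
[0.466 0.09  0.04 ] -> [ 0.001  0.055 -0.01 ]
[0.468 0.088 0.04 ] -> [ 0.001  0.059 -0.012]
[0.469 0.087 0.04 ] -> [ 0.001  0.064 -0.014]
[0.471 0.085 0.04 ] -> [ 0.001  0.069 -0.016]
```

View pics/p3.png

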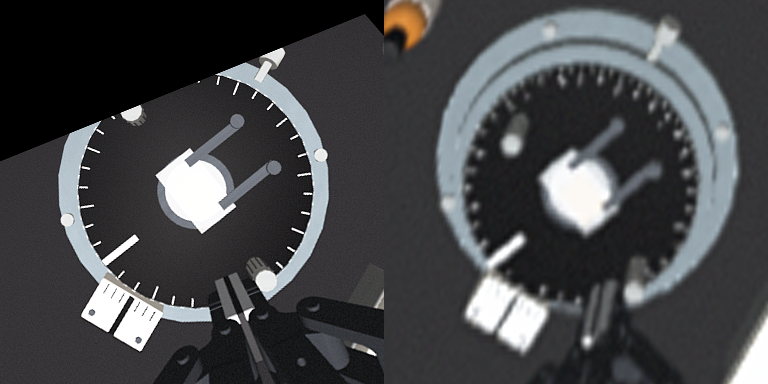

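Left panel: the zero mark runs (105,263) to (137,238), about 128°. The vernier line runs (117,337) to (130,305), about 150°. About 21° remain. I'll push 16° more, then measure.

Emit:
{"method": "servo_tool", "body": {"targets": [{"x": 0,"y": 0.009,"z": -0.001,"wx": 0,"wy": 0,"wz": 0},{"x": 0,"y": 0.014,"z": -0.001,"wx": 0,"wy": 0,"wz": 0},{"x": 0,"y": 0.019,"z": -0.002,"wx": 0,"wy": 0,"wz": 0},{"x": 0,"y": 0.024,"z": -0.002,"wx": 0,"wy": 0,"wz": 0},{"x": 0,"y": 0.029,"z": -0.003,"wx": 0,"wy": 0,"wz": 0},{"x": 0,"y": 0.034,"z": -0.004,"wx": 0,"wy": 0,"wz": 0},{"x": 0,"y": 0.04,"z": -0.005,"wx": 0,"wy": 0,"wz": 0},{"x": 0,"y": 0.04,"z": -0.005,"wx": 0,"wy": 0,"wz": 0}]}}

```text
clock: 9.62
position: [0.4625, 0.0942, 0.0405]
tool_rot: [0.691, 1.568, -2.069]
force: [-0.6, 0.5, 0.4]
grip_width: -0.0004
```

```bash
cat >> h.py <<'E'
def mark(im):
    # zero-mark angle from the bright blob on the dial (polar unwrap about dial centre, r 47..58 mm)
    g=cv2.cvtColor(im,cv2.COLOR_RGB2GRAY); a=np.arange(100,200,.25)
    def prof(r0,r1,f,z=.03):
        P=np.array([[px('wrist',pol(t,r,z)) for r in np.linspace(r0,r1,12)] for t in a],np.float32)
        return cv2.remap(g,P[...,0],P[...,1],cv2.INTER_LINEAR).mean(1).astype(float)
    p=prof(.052,.064,0); i=a[np.argmax(p)]; m=abs(a-i)<5; wt=np.clip(p-p[m].min()-30,0,None)*m
    return (a*wt).sum()/wt.sum(), p.max(), a, prof(.086,.094,0)
E
python3 - <<'E'
from h import *
o=bot.observe();print(o['position'],o['force'],o['clock'])
im,d=bot.grab_frame('wrist');save('p4',rect('wrist',im,.46,.155,h=.05,s=6000))
z,pk,a,v=mark(im);print(z,pk);m=(a>138)&(a<162);print([(float(t),int(q)) for t,q in zip(a[m][::2],v[m][::2])])
rows([pol(a,.06,.04) for a in range(215,230,1)])
E
```

```text
[0.46248638 0.09423529 0.04045422] [-0.61349193  0.46505359  0.44473854] 9.625Traceback (most recent call last):
  File "<stdin>", line 4, in <module>
  File "h.py", line 29, in mark
    p=prof(.052,.064,0); i=a[np.argmax(p)]; m=abs(a-i)<5; wt=np.clip(p-p[m].min()-30,0,None)*m
  File "h.py", line 27, in prof
    P=np.array([[px('wrist',pol(t,r,z)) for r in np.linspace(r0,r1,12)] for t in a],np.float32)
                 ~~^^^^^^^^^^^^^^^^^^^^
  File "h.py", line 10, in px
    c=bot.get_calibration(cam);p=c['intrinsics']@(c['R']@np.array(X)+c['t']);return p[:2]/p[2]
ValueError: time passes only in moves, steps and waits
```

View pics/p4.png

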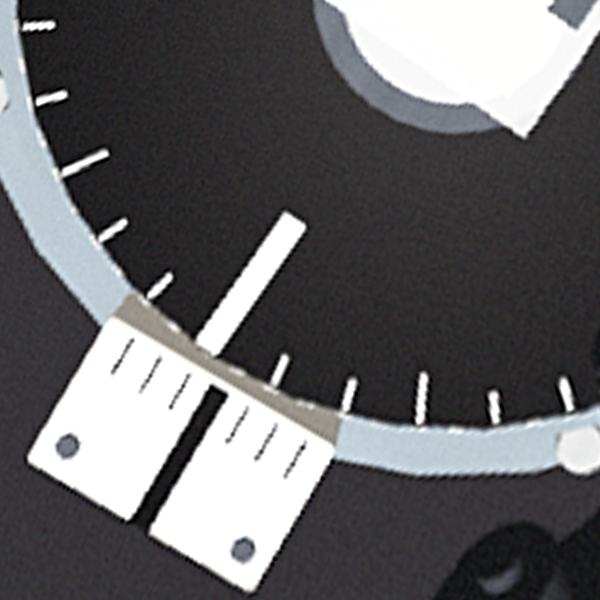

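The enlarged crop gives the zero mark from (293,219) to (206,345), at 145.3°. The vernier line, (215,388) to (142,523), plus the plate edges give about 150.3°. About 5° remain.

Emit:
{"method": "servo_tool", "body": {"targets": [{"x": 0,"y": 0.004,"z": -0.001,"wx": 0,"wy": 0,"wz": 0},{"x": 0,"y": 0.008,"z": -0.002,"wx": 0,"wy": 0,"wz": 0},{"x": 0,"y": 0.012,"z": -0.004,"wx": 0,"wy": 0,"wz": 0},{"x": 0,"y": 0.012,"z": -0.004,"wx": 0,"wy": 0,"wz": 0},{"x": 0,"y": 0.012,"z": -0.004,"wx": 0,"wy": 0,"wz": 0}]}}

```text
clock: 10.3
position: [0.4657, 0.0905, 0.0405]
tool_rot: [0.688, 1.568, -2.072]
force: [-1.0, -0.1, 0.1]
grip_width: -0.0001
```

Run:
```python
from h import *
o=bot.observe();print(o['position'],o['force'],o['clock'])
im,d=bot.grab_frame('wrist');save('p5',rect('wrist',im,.46,.155,h=.05,s=6000))
rows([pol(a,.06,.04) for a in (218,222,223,224,225)])
```

```text
[0.46573538 0.09045808 0.04045605] [-0.96782738 -0.11755185  0.0536276 ] 10.3
[0.464 0.093 0.04 ] -> [ 0.001 -0.008  0.002]
[0.466 0.09  0.04 ] -> [ 0.001  0.002 -0.001]
[0.467 0.089 0.04 ] -> [ 0.001  0.005 -0.002]
[0.468 0.088 0.04 ] -> [ 0.001  0.007 -0.003]
[0.469 0.088 0.04 ] -> [ 0.001  0.009 -0.004]
```

View pics/p5.png

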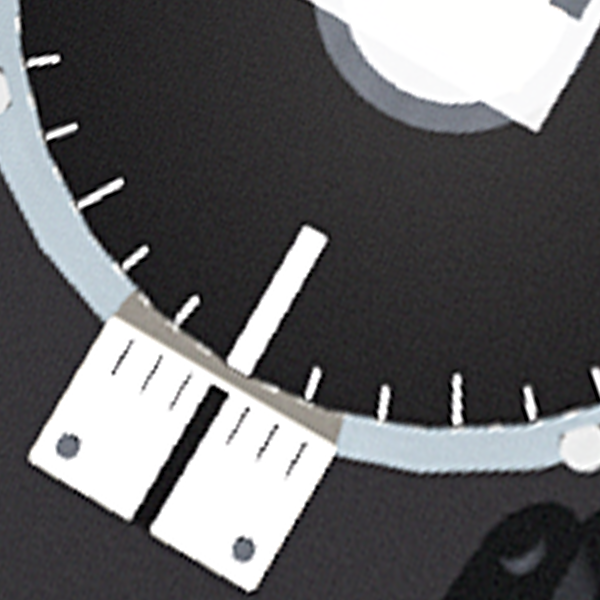

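The mark now runs (314,233) to (239,367), near collinear with the line (215,388) to (142,523). It is about 1.5 mm (1°) past the line, within the 3.5 mm tolerance. Backing off and lifting clear, then measuring numerically.

Emit:
{"method": "servo_tool", "body": {"targets": [{"x": 0,"y": -0.01,"z": 0.003,"wx": 0,"wy": 0,"wz": 0},{"x": 0,"y": -0.02,"z": 0.005,"wx": 0,"wy": 0,"wz": 0},{"x": -0.05,"y": -0.02,"z": 0.005,"wx": 0,"wy": 0,"wz": 0},{"x": -0.15,"y": -0.02,"z": 0.005,"wx": 0,"wy": 0,"wz": 0},{"x": -0.25,"y": -0.02,"z": 0.005,"wx": 0,"wy": 0,"wz": 0},{"x": -0.3,"y": -0.02,"z": 0.005,"wx": 0,"wy": 0,"wz": 0},{"x": -0.3,"y": -0.02,"z": 0.005,"wx": 0,"wy": 0,"wz": 0}]}}

```text
clock: 11.22
position: [0.4616, 0.0977, 0.1616]
tool_rot: [1.904, 1.569, -0.856]
force: [1.0, -0.8, -0.8]
grip_width: 0.0
```

Run:
```python
from h import *
o=bot.observe();print(o['position'],o['force'],o['clock'])
im,d=bot.grab_frame('wrist');r=rect('wrist',im,.46,.155,h=.05,s=6000);save('p6',r)
g=cv2.cvtColor(r,cv2.COLOR_RGB2GRAY)
for name,b in(('white',g>150),('black',g<90)):
    n,l,s,c=cv2.connectedComponentsWithStats(b.astype(np.uint8))
    for i in range(1,n):
        ys,xs=np.nonzero(l==i)
        if 1000<len(xs)<9000:
            (cx,cy),(wd,ht),an=cv2.minAreaRect(np.float32(np.c_[xs,ys])); vx,vy,_,_=cv2.fitLine(np.float32(np.c_[xs,ys]),2,0,.01,.01).ravel()
            print(name,len(xs),round(cx),round(cy),np.round(xs.mean(),1),np.round(ys.mean(),1),round(wd),round(ht),'dir',np.degrees(np.arctan2(vx,vy)),'pos',np.degrees(np.arctan2(450-xs.mean(),-6-ys.mean())))
```

```text
[0.46157073 0.09774343 0.16164989] [ 0.96846303 -0.75946318 -0.8343795 ] 11.225
white 4938 277 306 278.3 303.9 32 172 dir 149.90959 pos 151.0025533168159
```

View pics/p6.png

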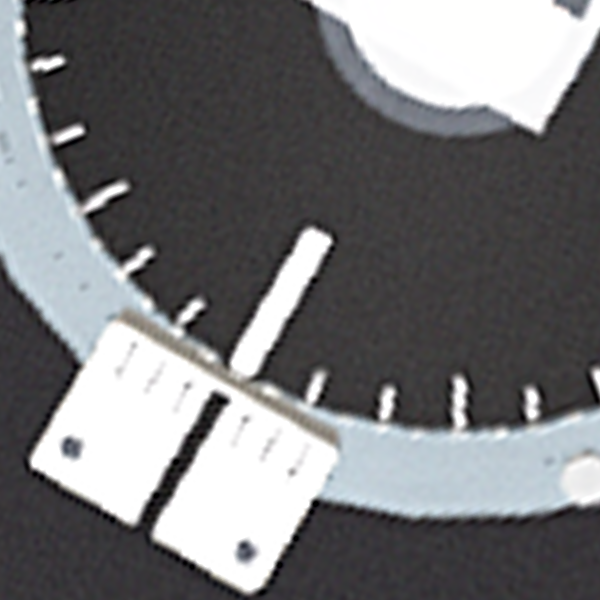

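The mark's outer end is at (242,370) and the line, extended from (147,525)–(220,395), passes (234,370). That is about 1.2 mm off, within 3.5 mm, and the gripper is clear. One check of the bystanders, then I'll hand in.

Run:
```python
from h import *
im,d=bot.grab_frame('scene')
for n in('oil_bottle','objective','slide_box'):
    for r in bot.trace('scene',n)[:2]:print(n,round(r['confidence'],2),np.round(r['pixel']))
print(bot.observe()['clock'],bot.job_done())
```

```text
oil_bottle 0.67 [422. 201.]
oil_bottle 0.2 [365. 166.]
objective 0.74 [294. 208.]
slide_box 0.78 [301. 130.]
the job is handed in; nothing more can be done
11.475 None
```

I zeroed the grey stage with the black dial and handed the job in at about 11.5 s. With the gripper shut, I pushed one finger post about 170° counter-clockwise, backed off it and lifted clear to 0.16 m.

- **Alignment:** in the last wrist picture the zero mark's outer end is about 1.2 mm (1°) past the vernier line, against a limit of 3.5 mm. I did not nudge it back. This offset was read off the picture by eye. The automatic fit gave the mark's angle (149.9° by direction, 151.0° by position, against roughly 149.5–150.3° for the line), but it did not find the black line.
- **Force:** the readings I saw while pushing were about 2.3 N at most, against the 20 N limit. They were taken at the end of each move, not throughout.
- **Glass slide:** the fingertip stayed about 60 mm from the axis and 40 mm above the bench, so well clear of the glass.
- **Bystanders:** in the scene picture the objective and slide box sat at the same pixels as at the start. The bottle was within 2 pixels, which is network noise. The arm never went near any of the three.

One early angle-measuring script failed because it called the calibration too often, so I used readings from the enlarged pictures instead. One move was refused because its rows left out some fields, and nothing moved on that call.

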